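# Set up a one-cup drip coffee filter

## Task

Get the one-cup drip coffee filter ready for brewing: stand the small flowered cup in the middle of the blue saucer, seat the filter on the cup, put the perforated press down inside the filter, and close it with the lid, setting down one piece after another in that order. Leave every piece centred, fully seated, level and still. Leave the saucer and the other things on the worktop where they are.

Things in the scene. Friction and masses are not known exactly. Their poses are not given: they have to be found in the camera images.
- saucer: Blue glazed saucer with white lines, round, 120 across and 15 high at the rim, lying on the worktop. Flat well in the middle, 72 across, its floor 5 above the underside; the cup belongs in its middle, inside the thin white ring of 55 diameter. Loose, 0.25 kg. Origin: centre of the underside, z up.
- cup: Small white cup with blue flowers and a handle, 50 high, 88 long with the handle. Round bowl 62 across at the rim, foot 44 across, mouth at least 46 clear. Origin: on the underside, midway along the 88, not on the bowl's axis. In the cup's frame the bowl's axis is at x = 0, y = +13.5; the handle points to -y, out to y = -44. Grip the bowl near the rim, across x. 0.125 kg.
- cup_axis (a point): The point on the underside of the cup's foot that lies on the axis of the round bowl; same axes as the cup (z up, handle to -y). The rim is 50 above it.
- filter: Filter, copper-coloured metal, 49 high, from below: boss 38 across, height 0-6, drops into the cup's mouth; brim 86 across with two black tabs (102 over them), height 6-8.5, its underside rests on the cup's rim; open-topped round chamber, 60 across outside (grip here, height 15-49), 55 inside, inner floor at 9, rim at 49. Origin: centre of the boss's underside, z up, x along the tabs. 0.09 kg.
- press: The press: a perforated copper-coloured disc 46 across and 3.5 thick with an upright stem 8 thick in its centre, ending in a round copper-coloured grip 13 thick from height 42 to the top at 58. Goes disc down into the filter chamber and lies on its floor; the top then stands 18 above the chamber's rim. Origin: centre of the disc's underside, z up along the stem. 0.06 kg.
- lid: Lid, hat-shaped, copper-coloured with a black knob, 72 across, 44 high, from below: skirt 67 across inside, height 0-5, goes round the filter chamber; flange at height 5 rests on the chamber's rim; hollow crown, inside 46 across narrowing to 42, up to height 26.5, takes the press's stem; black knob 16 thick, height 30-44 (grip here). Origin: centre of the skirt's lower edge, z up. 0.05 kg.
- timer: Bystander: turquoise and white wind-up egg timer, 63 across, 58 high, behind the work. Origin: centre of the underside.
- canister: Bystander: purple canister with a wooden lid, 87 across, 120 high, behind the work. Origin: centre of the underside.
- spoon: Bystander: steel teaspoon lying flat, 130 long, behind the work. Origin: centre of the underside, x along the spoon.
- mug: Bystander: large mug, green above and white below, 86 across and 88 high, standing on the slate board behind the work; not the cup meant here. Origin: on the underside, midway along its 120 length with the handle.

How it is judged:
By the outcome, as a careful person would: the job done as asked, in the order asked, and still so for the second after the job is handed in, with the robot touching nothing.
It also fails if it takes over 128 s, if anything falls off the work surface, if the arm or the gripper's body presses on something with over 40 N, if the wrist force passes 120 N, or if a joint passes its speed limit or range.

## Robot

A 7-joint arm with a two-finger parallel gripper is mounted at the origin on a cart in front of the work surface, level with it; the furniture and walls round the work are solid. World frame = base frame: x ahead of the robot, y to its left, z up, the work surface at z = 0. Lengths are in m, angles in rad, forces in N, time in s.
With the tool pointing down it reaches from about 0.4 to 0.85 m from the base axis. Payload 10.4 kg.
Tool frame: the origin (TCP) lies on the centre line of the jaws, within the pads' length; the fingertips stand 17 mm ahead of it and the grasp point (between the pads) lies 2 mm behind it; z points along the fingers, y is the line along which they close (so a half turn about z gives the same grasp; the last joint's range is limited). The gripper opens to 85 mm and grips with 20 to 120 N. Pads are 22 mm wide; open, the fingers measure 114 mm over their backs; the gripper's body (76 mm by 85 mm) begins 54 mm behind the grasp point. The pads swing forward as they close: fully open they stand 13 mm farther back than shut.
Start: joints at [1.226, 0.332, -0.065, 1.46, 0.022, 1.35, -0.088], TCP at [0.198, -0.593, 0.248] pointing down, gripper open.
Joint ranges: [-2.6, 2.6], [-0.5, 2.12], [-1.47, 1.34], [0.16, 2.42], [-1.27, 4.41], [0.06, 2.06], [-2.6, 2.6]. Speed limits (rad/s): [2.22, 2.22, 2.79, 2.79, 3.14, 3.14, 3.14].

## Interface

Orientations are given as a unit quaternion [x, y, z, w].
In Python, from workcell import get_obs, optics, job gives the robot as it stands. The module is installed in compiled form; this text tells all that it offers.
- The arm moves only by the tool send_rows, never from a script. Its argument "plan" is a list that holds one entry, the list of rows, each a list of 7 numbers: the turn, a rotation vector about the tool's x, y, z in units of 1.5 rad (1.0 is 1.5 rad), then the shift along the tool's x, y, z in units of 20 cm (1.0 is 20 cm), then the opening, from 0 (shut) to 1 (fully open). A call has 1 to 20 rows; each row shifts and turns the commanded pose from where the row before left it, along the tool's axes as they then stand; what a row does not reach is not made up. A row lasts 1/12 s, in which the tool goes at most 41.7 mm and 7.16 degrees, less where a joint would pass 70% of its speed; a pose out of reach is approached as far as the arm can. A call with a number of a shift or a turn outside -1 to 1 is refused whole. A call with a gripper value outside its range is refused whole. The fingers move at their own pace and stop on an object; "squeeze" is the grip in N (left out, the last holds). Time passes only in rows, so rows that do not move let the fingers close. It gives the time, the measured TCP pose, the force, the opening and the grip force at its end, in the units of the state.
- get_obs(): the state, without advancing time (a new reading comes with each control period).
- optics.camera(name): name is "scene" or "top"; returns the picture (400x640x3 uint8, red, green, blue); there is no depth.
- optics.get_calibration(name): a dict with "intrinsics" (3x3 intrinsics, pixels), "distortion" ([k1, k2, p1, p2, k3] as OpenCV has them; the pictures are not rectified), "world_from_camera" (4x4, takes a point from camera to world coordinates). Camera axes: x right, y up, looking along -z (the intrinsics and any distortion apply to the point x, -y, -z); pixel columns grow to the right and rows downward; lengths in m; the calibration is good to about 2 mm. A picture is of the moment at which its call begins. get_calibration takes no time and is no camera call.
- job.hand_in(): hands the job in; it is judged then, once.
The state is a dict: "clock": time; "joint_pos": joint angles; "joint_velocities": joint speeds; "tau": joint torques, N m; "position": TCP position; "ee_rot": TCP orientation; "ft_force": force on the tool from outside, world axes, zero at the start; "torque": the same for the moment, N m; "grip_width": opening from 0.0 (shut) to 1.0 (fully open); "grasp_force": force on a finger pad.
Only numpy, scipy, OpenCV 4.12 (cv2) and the standard library are available. Lean on these libraries where they do the work, as an engineer would, in place of code of your own. Each camera call takes 0.05 s, during which the arm holds its last target. There are 200 camera calls.

## Working session

There is one attempt and no reset: what is moved stays moved. The work goes in short steps, Python scripts to look and compute and a tool call to move; the robot and the scene stay as the last step left them, time stands still between calls to the robot, and variables do not carry over. Pictures are saved under pics/ and viewed, at most 14 in all, crops included, and the job is handed in when it is done.

Besides the shell and the picture viewer there is one more tool, called by a JSON object that holds its "api" and its "payload". send_rows: Moves the arm, as the interface text tells. Its arguments: {"type":"object","properties":{"plan":{"type":"array"},"squeeze":{"type":"number"}},"required":["plan"]}

```bash
mkdir -p pics
python3 - <<'E'
from workcell import get_obs, optics
import cv2,numpy as np
print(get_obs())
for n in("scene","top"):
    cv2.imwrite(f"pics/{n}0.png",optics.camera(n)[:,:,::-1]); c=optics.get_calibration(n); print(n,c)
E
```

```text
{'clock': 0.0, 'joint_pos': array([ 1.22639899,  0.33288361, -0.06472108,  1.46092803,  0.02159832,
        1.34990423, -0.08851602]), 'joint_velocities': array([-0.00063511, -0.00163189,  0.0003916 , -0.00271683, -0.00019237,
       -0.0002895 ,  0.00064617]), 'tau': array([-1.35674276e-03, -6.25447440e+01,  4.81367391e-02, -3.91603267e+01,
        1.60418241e-02,  1.00167838e-02,  2.53716536e-05]), 'position': array([ 0.19756847, -0.59258486,  0.24751498]), 'ee_rot': array([ 9.87081517e-01,  1.60217258e-01, -1.42559000e-04, -6.99439594e-04]), 'ft_force': array([-1.24603295, -0.61454529, -0.95642716]), 'torque': array([-1.36739656e-02, -4.74852242e-02, -5.82560669e-05]), 'grasp_force': 0.0, 'grip_width': 1.0034455956871347}
scene {'intrinsics': array([[482.11456578,   0.        , 320.95037629],
       [  0.        , 482.11456578, 200.59489402],
       [  0.        ,   0.        ,   1.        ]]), 'distortion': array([-0.09532175,  0.        ,  0.        ,  0.        ,  0.        ]), 'world_from_camera': array([[-0.85785741,  0.33616074, -0.38868575,  0.09498232],
       [-0.51346867, -0.59125275,  0.62190844,  0.73691654],
       [-0.02075032,  0.73308672,  0.67981857,  0.91546294],
       [ 0.        ,  0.        ,  0.        ,  1.        ]])}
top {'intrinsics': array([[457.08295872,   0.        , 323.5352202 ],
       [  0.        , 457.08295872, 204.27140434],
       [  0.        ,   0.        ,   1.        ]]), 'distortion': array([0.03851915, 0.        , 0.        , 0.        , 0.        ]), 'world_from_camera': array([[-0.02465048,  0.98163735, -0.18915723,  0.34326825],
       [-0.99967748, -0.0253606 , -0.00133422, -0.04015754],
       [-0.00610686,  0.18906334,  0.98194591,  1.32964301],
       [ 0.        ,  0.        ,  0.        ,  1.        ]])}
```

View pics/scene0.png

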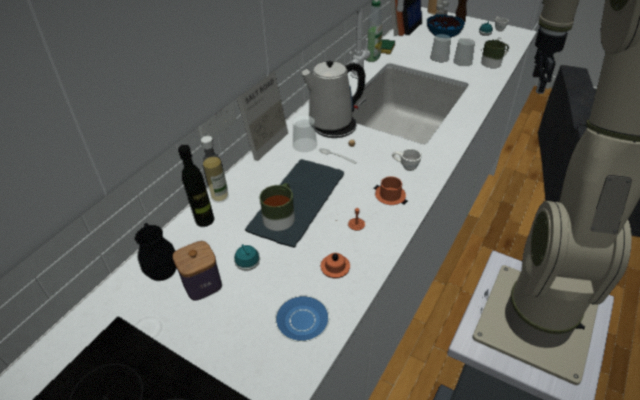

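View pics/top0.png

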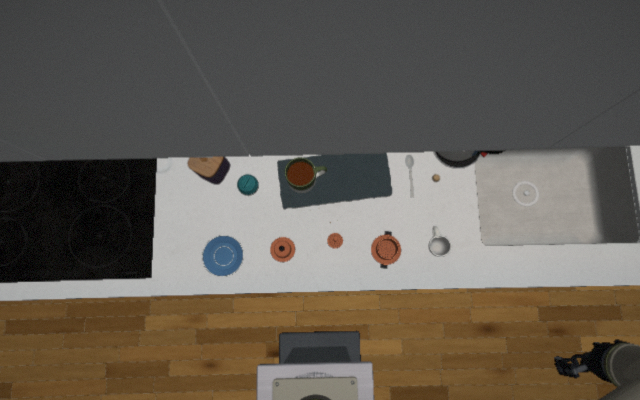

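The scene view shows the saucer at (302,318), lid (336,264), press (357,222), filter (391,190) and cup (410,158). In the top view they are at (223,256), (283,250), (335,240), (386,249) and (439,244), with the cup's handle toward the back.

Run:
```python
import cv2,numpy as np
t=cv2.imread("pics/top0.png");s=cv2.imread("pics/scene0.png")
a=cv2.resize(t[220:285,195:460],None,fx=3,fy=3,interpolation=cv2.INTER_CUBIC)
def c(u,v,r=32,f=6): return cv2.resize(s[v-r:v+r,u-r:u+r],(265,265),interpolation=cv2.INTER_CUBIC)
def ct(u,v,r=22): return cv2.resize(t[v-r:v+r,u-r:u+r],(265,190) if 0 else (130,130),interpolation=cv2.INTER_CUBIC)
b=np.hstack([cv2.resize(s[v-r:v+r,u-r:u+r],(199,199),interpolation=cv2.INTER_CUBIC) for u,v,r in((302,318,32),(336,264,20),(357,220,18),(391,190,22))])
d=np.hstack([cv2.resize(x[v-r:v+r,u-r:u+r],(199,199),interpolation=cv2.INTER_CUBIC) for x,u,v,r in((s,408,158,20),(t,439,243,20),(t,386,249,20),(t,283,250,18))])
im=np.vstack([a,np.pad(b,((0,0),(0,0),(0,0)))[:,:795],d[:,:795]])[:600]
cv2.imwrite("pics/c1.png",im)
for n,im,u,v in(("s",s,302,318),("s",s,336,270),("s",s,391,190),("s",s,410,158),("s",s,385,240),("t",t,386,249),("t",t,440,246),("t",t,360,270)): print(n,u,v,cv2.cvtColor(im,cv2.COLOR_BGR2HSV)[v,u])
```

```text
s 302 318 [104 139 145]
s 336 270 [  8 153  85]
s 391 190 [  9 157 101]
s 410 158 [ 10   6 124]
s 385 240 [ 70   8 203]
t 386 249 [  9 141 134]
t 440 246 [ 23  12 168]
t 360 270 [ 30   4 185]
```

View pics/c1.png

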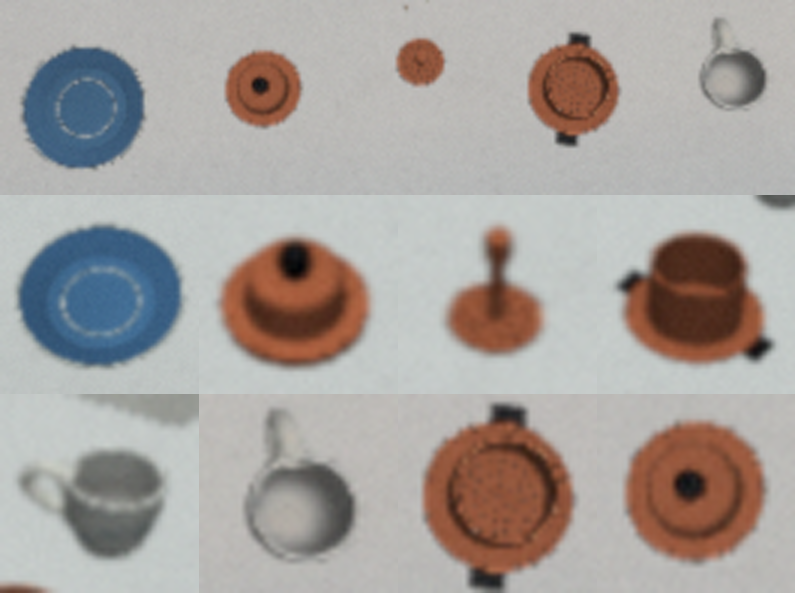

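The crops show all pieces clearly. In top, the cup rim is about (439.4,246.3), with its handle going to (434,228). In scene the rim is centred at about (411.2,155.3). The filter's tabs run roughly along world x.

```bash
cat > h.py <<'E'
import cv2,numpy as np
from workcell import get_obs, optics
cal={n:optics.get_calibration(n) for n in("scene","top")}
def ray(n,p):
    c=cal[n]; q=cv2.undistortPoints(np.array([[p]],float),c["intrinsics"],c["distortion"])[0,0]
    T=c["world_from_camera"]; return T[:3,3],T[:3,:3]@np.array([q[0],-q[1],-1])
def plane(n,p,z):
    o,d=ray(n,p); return o+d*(z-o[2])/d[2]
def tri(p,q):
    (o,d),(a,b)=ray("top",p),ray("scene",q)
    s=np.linalg.lstsq(np.c_[d,-b],a-o,rcond=None)[0]; P,Q=o+s[0]*d,a+s[1]*b
    return (P+Q)/2,np.linalg.norm(P-Q)
def big(m,roi):
    u0,v0,u1,v1=roi; k=np.zeros(m.shape,np.uint8);k[v0:v1,u0:u1]=m[v0:v1,u0:u1]*255
    return max(cv2.findContours(k,cv2.RETR_EXTERNAL,cv2.CHAIN_APPROX_NONE)[0],key=cv2.contourArea)
def masks(im):
    h,s,v=cv2.split(cv2.cvtColor(im,cv2.COLOR_BGR2HSV))
    return dict(cu=(h<20)&(s>80),bl=(h>95)&(h<115)&(s>90),dk=(v<55),v=v,s=s)
def circ_world(n,c,z,down=None):  # circle fit of contour cast onto plane z
    P=np.array([plane(n,p,z)[:2] for p in c[:,0,:]]); 
    if down is not None: P=P[down(P)]
    A=np.c_[2*P,np.ones(len(P))]; s=np.linalg.lstsq(A,(P**2).sum(1),rcond=None)[0]
    return s[:2].round(4),np.sqrt(s[2]+s[:2]@s[:2]).round(4)
E
python3 - <<'E'
from h import *
t=cv2.imread("pics/top0.png");s=cv2.imread("pics/scene0.png")
mt,ms=masks(t),masks(s)
for nm,k,z,rt,rs in(("saucer","bl",.015,(195,230,250,285),(265,285,340,350)),("lid","cu",.005,(265,230,305,270),(315,245,357,282)),("press","cu",.0035,(320,228,350,255),(340,200,370,235)),("filter","cu",.0085,(365,230,410,270),(370,170,412,210))):
    a=big(mt[k],rt);b=big(ms[k],rs)
    print(nm,"top",circ_world("top",a,z),"scene",circ_world("scene",b,z),cv2.fitEllipse(a)[0],cv2.fitEllipse(b)[0])
# saucer ring
for n,m,im,roi in(("top",mt,t,(208,240,238,272)),("scene",ms,s,(278,300,325,338))):
    g=cv2.GaussianBlur(im,(0,0),5).astype(float); r=(im[:,:,2].astype(float)-g[:,:,2])>10
    u0,v0,u1,v1=roi; q=np.argwhere(r[v0:v1,u0:u1])[:,::-1]+[u0,v0]
    print("ring",n,len(q),circ_world(n,q[:,None,:].astype(float),.005), cv2.fitEllipse(q.astype(np.int32))[0])
# knob, tabs
def cen(m,roi):
    u0,v0,u1,v1=roi;return np.argwhere(m[v0:v1,u0:u1])[:,::-1].mean(0)+[u0,v0]
k1,k2=cen(mt["dk"],(275,242,290,257)),cen(ms["dk"],(328,250,344,265)); print("knob",k1,k2,tri(k1,k2),plane("top",k1,.04))
T=[cen(mt["dk"],r) for r in((376,226,400,238),(374,262,395,272))]; W=[plane("top",p,.007) for p in T]; print("tabs",T,W,np.linalg.norm(W[0]-W[1]))
print("cup",tri((439.4,246.3),(411.2,155.3)),plane("top",(439.4,246.3),.05),plane("scene",(411.2,155.3),.05))
print("handle tip",plane("top",(434,227),.035))
for p in((440,246),(434,228),(460,260),(431,246),(448,246)): print(t[p[1],p[0]],end=' ')
E
```

```text
saucer top (array([0.4553, 0.2551]), np.float64(0.0542)) scene (array([0.4531, 0.2565]), np.float64(0.0546)) (222.3276824951172, 255.40475463867188) (301.86053466796875, 318.0550231933594)
lid top (array([0.4695, 0.0844]), np.float64(0.0347)) scene (array([0.4673, 0.086 ]), np.float64(0.0347)) (282.257080078125, 249.12692260742188) (334.84765625, 265.71807861328125)
press top (array([ 0.4916, -0.068 ]), np.float64(0.0211)) scene (array([ 0.4897, -0.0675]), np.float64(0.021)) (334.6200866699219, 240.17367553710938) (356.25006103515625, 223.47177124023438)
filter top (array([ 0.4614, -0.2139]), np.float64(0.0419)) scene (array([ 0.4638, -0.2256]), np.float64(0.0496)) (385.5696105957031, 249.26528930664062) (390.443115234375, 191.32052612304688)
ring top 94 (array([0.4576, 0.254 ]), np.float64(0.0313)) (223.41482543945312, 254.6240692138672)
ring scene 296 (array([0.4605, 0.2557]), np.float64(0.0464)) (299.25750732421875, 319.1055908203125)
knob [281.35294118 248.        ] [334.92857143 256.71428571] (array([0.46903933, 0.08390848, 0.034551  ]), np.float64(0.0014422049029228867)) [0.46918279 0.08365366 0.04      ]
tabs [array([387.77777778, 232.55555556]), array([383.22222222, 266.        ])] [array([ 0.50952413, -0.222994  ,  0.007     ]), array([ 0.41352084, -0.20493565,  0.007     ])] 0.09768692783037441
cup (array([ 0.46234556, -0.35995604,  0.04474259]), np.float64(0.00044417534129373914)) [ 0.46206888 -0.35857974  0.05      ] [ 0.45991646 -0.35339825  0.05      ]
handle tip [ 0.51868076 -0.3510923   0.035     ]
[160 166 168] [135 138 139] [181 184 184] [151 157 157] [70 71 71]
```

Run:
```python
from h import *
t=cv2.imread("pics/top0.png");s=cv2.imread("pics/scene0.png")
for n,im,roi,c0 in(("top",t,(195,230,250,285),(.4553,.2551)),("scene",s,(265,285,340,350),(.4545,.2555))):
    h,sa,v=cv2.split(cv2.cvtColor(im,cv2.COLOR_BGR2HSV))
    a=big((sa>40)&(h>85)&(h<120),roi); print("saucer",n,circ_world(n,a,.013),cv2.minAreaRect(a)[1])
    bl=cv2.GaussianBlur(sa.astype(float),(0,0),4); m=(sa-bl)<-8
    q=[(x,y) for y in range(roi[1],roi[3]) for x in range(roi[0],roi[2]) if m[y,x] and .02<np.linalg.norm(plane(n,(x,y),.005)[:2]-c0)<.036]
    q=np.array(q,float); print("ring",len(q),circ_world(n,q[:,None,:],.005),tuple(cv2.fitEllipse(q.astype(np.int32))[0]))
# cup
for n,im,roi,bg in(("top",t,(420,220,460,262),12),("scene",s,(388,140,428,175),15)):
    g=cv2.cvtColor(im,cv2.COLOR_BGR2GRAY).astype(float); u0,v0,u1,v1=roi
    b=np.median(g[v0:v1,u0:u1]); b=np.percentile(g[v0:v1,u0:u1],85)
    m=(np.abs(g-b)>bg).astype(np.uint8); a=big(m,roi)
    f=np.zeros(m.shape,np.uint8); cv2.drawContours(f,[a],-1,1,-1); o=cv2.morphologyEx(f,cv2.MORPH_OPEN,cv2.getStructuringElement(cv2.MORPH_ELLIPSE,(9,9)))
    b=big(o,roi); print(n,circ_world(n,b,.05),cv2.fitEllipse(b),cv2.boundingRect(a),cv2.boundingRect(b))
    print('\n'.join(''.join('.#o'[int(f[y,x])+int(o[y,x])] for x in range(u0,u1)) for y in range(v0,v1)))
```

```text
saucer top (array([0.4553, 0.2551]), np.float64(0.0562)) (39.0, 39.0)
ring 122 (array([0.4555, 0.255 ]), np.float64(0.0275)) (223.13299560546875, 255.49893188476562)
saucer scene (array([0.4541, 0.2555]), np.float64(0.0565)) (44.0, 51.0)
ring 200 (array([0.4533, 0.2563]), np.float64(0.0274)) (302.0497741699219, 319.91693115234375)
top (array([ 0.4642, -0.3575]), np.float64(0.0304)) ((438.9692687988281, 245.59669494628906), (21.272945404052734, 22.58599090576172), 99.29869842529297) (428, 226, 24, 31) (428, 235, 23, 22)
........................................
........................................
........................................
........................................
........................................
........................................
.............####.......................
............######......................
............######......................
............#####.......................
............####........................
............####........................
............#####.......................
............#####.......................
.
[... 2076 characters left out ...]
...
.....##ooooooooooooooooooooooooooo......
......#oooooooooooooooooooooooooo.......
.......#ooooooooooooooooooooooooo.......
........ooooooooooooooooooooooooo.......
...........oooooooooooooooooooooo.......
............oooooooooooooooooooo........
.............ooooooooooooooooooo........
.............oooooooooooooooooo.........
..............ooooooooooooooooo.........
...............ooooooooooooooo..........
...............oooooooooooooo...........
................oooooooooooo............
.................oooooooooo.............
...................#oooo#...............
........................................
........................................
........................................
```

{"api": "send_rows", "payload": {"plan": [[[0, 0, 0.0713, 0, 0, 0, 1], [0, 0, 0.0713, 0, 0, 0, 1], [0, 0, 0.0713, 0, 0, 0, 1], [0, 0, 0, 0.06, -0.05, 0, 1], [0, 0, 0, 0.11, -0.1, 0, 1], [0, 0, 0, 0.11, -0.1, 0, 1], [0, 0, 0, 0.11, -0.1, 0, 1], [0, 0, 0, 0.11, -0.1, 0, 1], [0, 0, 0, 0.11, -0.1, 0, 1], [0, 0, 0, 0.11, -0.1, 0, 1], [0, 0, 0, 0.11, -0.1, 0, 1], [0, 0, 0, 0.11, -0.1, 0, 1], [0, 0, 0, 0.11, -0.1, 0, 1], [0, 0, 0, 0.11, -0.1, 0, 1], [0, 0, 0, 0.11, -0.1, 0, 1], [0, 0, 0, 0.05, -0.03, 0, 1], [0, 0, 0, 0, 0, 0, 1], [0, 0, 0, 0, 0, 0, 1]]], "squeeze": 30}}

```text
clock: 1.6
position: [0.4614, -0.3566, 0.2479]
ee_rot: [1.0, 0.001, -0.0, -0.0]
ft_force: [-0.6, -1.1, 0.2]
grip_width: 0.995
grasp_force: 0.0
```

{"api": "send_rows", "payload": {"plan": [[[0, 0, 0, 0, 0, 0.05, 1], [0, 0, 0, 0, 0, 0.1, 1], [0, 0, 0, 0, 0, 0.1, 1], [0, 0, 0, 0, 0, 0.1, 1], [0, 0, 0, 0, 0, 0.1, 1], [0, 0, 0, 0, 0, 0.1, 1], [0, 0, 0, 0, 0, 0.1, 1], [0, 0, 0, 0, 0, 0.1, 1], [0, 0, 0, 0, 0, 0.1, 1], [0, 0, 0, 0, 0, 0.1, 1], [0, 0, 0, 0, 0, 0.06, 1], [0, 0, 0, 0, 0, 0.03, 1], [0, 0, 0, 0, 0, 0, 1], [0, 0, 0, 0, 0, 0, 1]]]}}

```text
clock: 2.77
position: [0.4614, -0.3572, 0.0408]
ee_rot: [1.0, 0.0, 0.0, 0.0]
ft_force: [-0.2, -1.1, 1.3]
grip_width: 0.997
grasp_force: 0.0
```

Run:
```python
from h import *
s=optics.camera("scene")[:,:,::-1];t=optics.camera("top")[:,:,::-1]
cv2.imwrite("pics/c2.png",np.hstack([cv2.resize(s[120:200,370:450],(400,400),interpolation=2),cv2.resize(t[205:285,400:480],(400,400),interpolation=2)]))
print(get_obs()["position"],get_obs()["ft_force"])
```

```text
[ 0.46200353 -0.3573185   0.04152353] [ 0.56595964 -0.2054961   1.23090515]
```

View pics/c2.png

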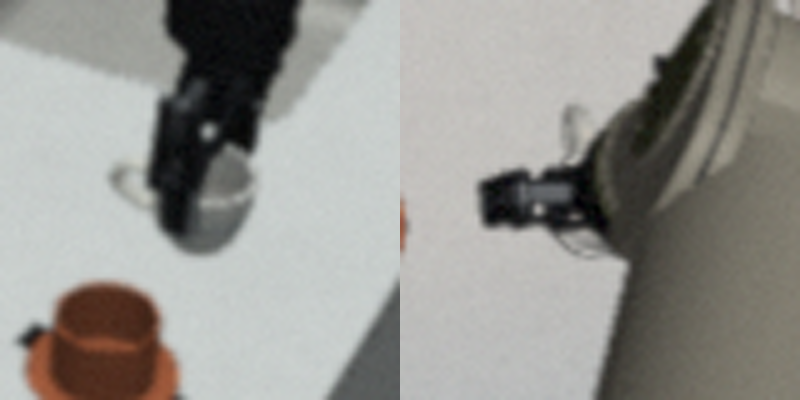

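The fingers straddle the cup bowl (scene crop about (205,190)), with the handle clear behind. Next I close and lift.

{"api": "send_rows", "payload": {"plan": [[[0, 0, 0, 0, 0, 0, 0.6], [0, 0, 0, 0, 0, 0, 0.5], [0, 0, 0, 0, 0, 0, 0.5], [0, 0, 0, 0, 0, 0, 0.5], [0, 0, 0, 0, 0, 0, 0.5], [0, 0, 0, 0, 0, 0, 0.5], [0, 0, 0, 0, 0, 0, 0.5], [0, 0, 0, 0, 0, 0, 0.5]]]}}

```text
clock: 3.53
position: [0.4622, -0.3572, 0.0415]
ee_rot: [1.0, 0.0, 0.001, 0.001]
ft_force: [-0.4, 0.1, 5.5]
grip_width: 0.682
grasp_force: 31.2
```

{"api": "send_rows", "payload": {"plan": [[[0, 0, 0, 0, 0, -0.03, 0.5], [0, 0, 0, 0, 0, -0.06, 0.5], [0, 0, 0, 0, 0, -0.08, 0.5], [0, 0, 0, 0, 0, -0.1, 0.5], [0, 0, 0, 0, 0, -0.1, 0.5], [0, 0, 0, 0, 0, -0.1, 0.5], [0, 0, 0, 0, 0, -0.1, 0.5], [0, 0, 0, 0, 0, -0.05, 0.5], [0, 0, 0, 0, 0, -0.02, 0.5], [0, 0, 0, 0, 0, 0, 0.5]]]}}

```text
clock: 4.37
position: [0.4617, -0.3569, 0.1693]
ee_rot: [1.0, 0.0, 0.001, 0.001]
ft_force: [-0.7, 0.3, -0.4]
grip_width: 0.685
grasp_force: 32.5
```

Run:
```python
from h import *
s=optics.camera("scene")[:,:,::-1];t=optics.camera("top")[:,:,::-1]
cv2.imwrite("pics/c3.png",np.hstack([cv2.resize(s[80:180,370:470],(400,400),interpolation=2),cv2.resize(t[205:285,400:480],(400,400),interpolation=2)]))
print(get_obs()["position"],get_obs()["ft_force"])
```

```text
[ 0.46099013 -0.35637562  0.16735313] [ 0.92861311 -0.1334186  -1.93633274]
```

View pics/c3.png

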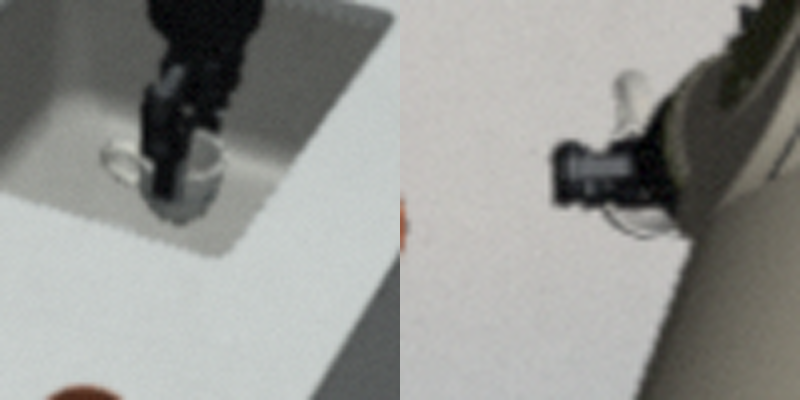

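The cup is held and lifted, and hangs level. I carry it over the saucer.

{"api": "send_rows", "payload": {"plan": [[[0, 0, 0, 0, -0.05, 0, 0.5], [0, 0, 0, 0, -0.1, 0, 0.5], [0, 0, 0, 0, -0.15, 0, 0.5], [0, 0, 0, 0, -0.18, 0, 0.5], [0, 0, 0, 0, -0.18, 0, 0.5], [0, 0, 0, 0, -0.18, 0, 0.5], [0, 0, 0, 0, -0.18, 0, 0.5], [0, 0, 0, 0, -0.18, 0, 0.5], [0, 0, 0, 0, -0.18, 0, 0.5], [0, 0, 0, -0.034, -0.18, 0, 0.5], [0, 0, 0, 0, -0.18, 0, 0.5], [0, 0, 0, 0, -0.18, 0, 0.5], [0, 0, 0, 0, -0.18, 0, 0.5], [0, 0, 0, 0, -0.18, 0, 0.5], [0, 0, 0, 0, -0.18, 0, 0.5], [0, 0, 0, 0, -0.18, 0, 0.5], [0, 0, 0, 0, -0.18, 0, 0.5], [0, 0, 0, 0, -0.15, 0, 0.5], [0, 0, 0, 0, -0.06, 0, 0.5], [0, 0, 0, 0, -0.03, 0, 0.5]]]}}

```text
clock: 6.13
position: [0.4522, 0.2582, 0.1674]
ee_rot: [1.0, 0.003, -0.001, -0.0]
ft_force: [-1.5, 0.0, -0.9]
grip_width: 0.685
grasp_force: 32.6
```

{"api": "send_rows", "payload": {"plan": [[[0, 0, 0, 0, 0, 0.05, 0.5], [0, 0, 0, 0, 0, 0.1, 0.5], [0, 0, 0, 0, 0, 0.1, 0.5], [0, 0, 0, 0, 0, 0.1, 0.5], [0, 0, 0, 0, 0, 0.1, 0.5], [0, 0, 0, 0, 0, 0.08, 0.5], [0, 0, 0, 0, 0, 0.04, 0.5], [0, 0, 0, 0, 0, 0, 0.5], [0, 0, 0, 0, 0, 0, 0.5], [0, 0, 0, 0, 0, 0, 0.5]]]}}

```text
clock: 6.97
position: [0.4546, 0.2552, 0.0551]
ee_rot: [1.0, 0.0, 0.001, -0.0]
ft_force: [-0.5, 0.7, -1.3]
grip_width: 0.682
grasp_force: 32.7
```

Run:
```python
from h import *
s=optics.camera("scene")[:,:,::-1];t=optics.camera("top")[:,:,::-1]
cv2.imwrite("pics/s4.png",s);cv2.imwrite("pics/t4.png",t)
cv2.imwrite("pics/c4.png",np.hstack([cv2.resize(s[265:345,262:342],(400,400),interpolation=2),cv2.resize(t[215:295,183:263],(400,400),interpolation=2)]))
print(np.mean([get_obs()["position"] for i in range(1)],0),get_obs()["ft_force"])
```

```text
[0.45469358 0.25543107 0.05524711] [ 0.31824472  0.00913965 -1.23811778]
```

View pics/c4.png

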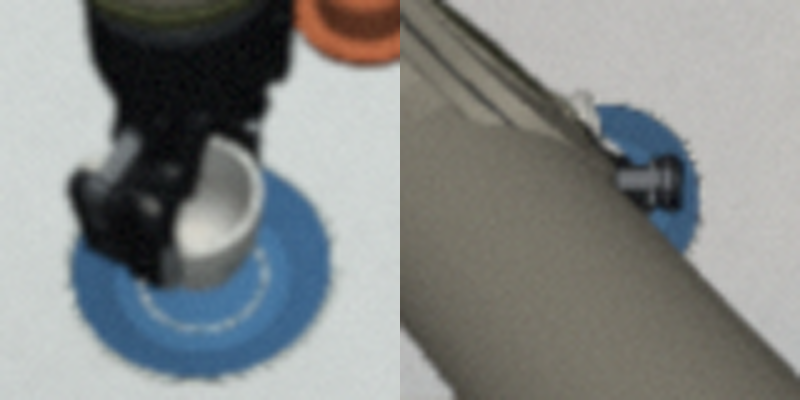

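The cup hovers about 9 mm above the saucer well (scene crop cup at (215,215), ring at (205,265)). I lower it slowly.

{"api": "send_rows", "payload": {"plan": [[[0, 0, 0, 0, 0, 0.02, 0.5], [0, 0, 0, 0, 0, 0.01, 0.5], [0, 0, 0, 0, 0, 0.005, 0.5], [0, 0, 0, 0, 0, 0.005, 0.5], [0, 0, 0, 0, 0, 0, 0.5], [0, 0, 0, 0, 0, 0, 0.5], [0, 0, 0, 0, 0, 0, 0.5]]]}}

```text
clock: 7.65
position: [0.4544, 0.2552, 0.0465]
ee_rot: [1.0, 0.0, 0.0, 0.0]
ft_force: [-0.8, -1.5, 4.4]
grip_width: 0.685
grasp_force: 33.1
```

{"api": "send_rows", "payload": {"plan": [[[0, 0, 0, 0, 0, 0, 0.72], [0, 0, 0, 0, 0, 0, 0.78], [0, 0, 0, 0, 0, 0, 0.86], [0, 0, 0, 0, 0, 0, 0.92], [0, 0, 0, 0, 0, 0, 0.92], [0, 0, 0, 0, 0, 0, 0.92], [0, 0, 0, 0, 0, -0.03, 0.92], [0, 0, 0, 0, 0, -0.06, 0.92], [0, 0, 0, 0, 0, -0.1, 0.92], [0, 0, 0, 0, 0, -0.1, 0.92], [0, 0, 0, 0, 0, -0.1, 0.92], [0, 0, 0, 0, 0, -0.1, 0.92], [0, 0, 0, 0, 0, -0.1, 0.92], [0, 0, 0, 0, 0, -0.06, 0.92]]]}}

```text
clock: 8.82
position: [0.4546, 0.256, 0.1795]
ee_rot: [1.0, 0.001, 0.002, -0.001]
ft_force: [-0.4, 0.1, 0.1]
grip_width: 0.918
grasp_force: 0.0
```

{"api": "send_rows", "payload": {"plan": [[[0, 0, 0, 0, 0.05, 0, 1], [0, 0, 0, 0, 0.12, 0, 1], [0, 0, 0, 0, 0.18, 0, 1], [0, 0, 0, 0, 0.18, 0, 1], [0, 0, 0, 0, 0.18, 0, 1], [0, 0, 0, 0, 0.18, 0, 1], [0, 0, 0, 0, 0.18, 0, 1], [0, 0, 0, 0.03, 0.18, 0, 1], [0, 0, 0, 0, 0.18, 0, 1], [0, 0, 0, 0, 0.18, 0, 1], [0, 0, 0, 0, 0.18, 0, 1], [0, 0, 0, 0, 0.18, 0, 1], [0, 0, 0, 0, 0.18, 0, 1], [0, 0, 0, 0, 0.12, 0, 1], [0, 0, 0, 0, 0.07, 0, 1], [0, 0, 0, 0, 0, 0, 1], [0, 0, 0, 0, 0, 0, 1]]]}}

```text
clock: 10.23
position: [0.4601, -0.2123, 0.1758]
ee_rot: [1.0, 0.0, -0.0, -0.0]
ft_force: [-0.9, 1.8, -0.1]
grip_width: 0.999
grasp_force: 0.0
```

Run:
```python
from h import *
s=optics.camera("scene")[:,:,::-1];t=optics.camera("top")[:,:,::-1]
cv2.imwrite("pics/s5.png",s);cv2.imwrite("pics/t5.png",t)
cv2.imwrite("pics/c5.png",np.hstack([cv2.resize(s[278:348,267:337],(400,400),interpolation=2),cv2.resize(t[230:280,195:245],(400,400),interpolation=2)]))
print(get_obs()["position"])
for n,im,roi in(("top",t,(195,230,250,285)),("scene",s,(265,285,340,350))):
    h,sa,v=cv2.split(cv2.cvtColor(im,cv2.COLOR_BGR2HSV))
    a=big((sa>40)&(h>85)&(h<120),roi); print("saucer",n,circ_world(n,a,.013))
    f=np.zeros(sa.shape,np.uint8); cv2.drawContours(f,[a],-1,1,-1)
    if n=="top":
        m=(f>0)&(sa<60); c=big(cv2.morphologyEx(m.astype(np.uint8),cv2.MORPH_OPEN,cv2.getStructuringElement(cv2.MORPH_ELLIPSE,(9,9))),roi)
        print("cup rim",circ_world(n,c,.055),cv2.fitEllipse(c))
```

```text
[ 0.46065094 -0.21094332  0.17609462]
saucer top (array([0.4553, 0.2552]), np.float64(0.0492))Traceback (most recent call last):
  File "<stdin>", line 11, in <module>
  File "h.py", line 15, in big
    return max(cv2.findContours(k,cv2.RETR_EXTERNAL,cv2.CHAIN_APPROX_NONE)[0],key=cv2.contourArea)
ValueError: max() iterable argument is empty
```

View pics/c5.png

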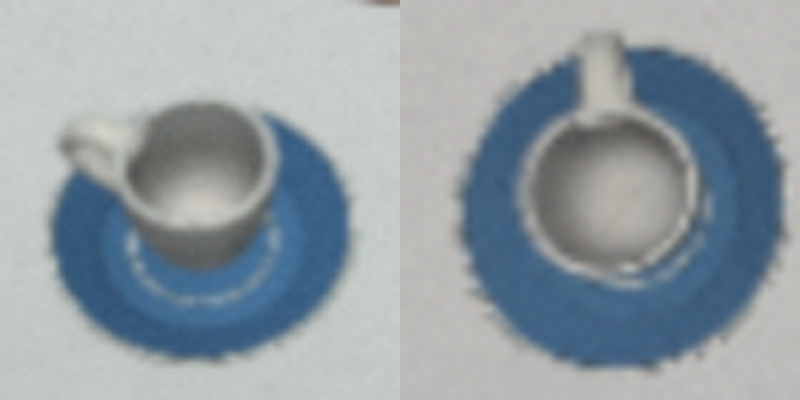

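The cup stands upright on the saucer. In the top crop the rim centre is about (613,193) → pixel (221.6,254.2), with the ring visible all round at the front. I measure it more exactly.

Run:
```python
from h import *
t=cv2.imread("pics/t5.png");s=cv2.imread("pics/s5.png")
for n,im,roi in(("top",t,(205,237,240,270)),("scene",s,(283,290,320,330))):
    h,sa,v=cv2.split(cv2.cvtColor(im,cv2.COLOR_BGR2HSV)); u0,v0,u1,v1=roi
    m=(sa<75).astype(np.uint8)
    if n=="top":
        m2=cv2.morphologyEx(m[v0-8:v1,u0:u1],cv2.MORPH_OPEN,cv2.getStructuringElement(cv2.MORPH_ELLIPSE,(13,13)))
        k=np.zeros_like(m);k[v0-8:v1,u0:u1]=m2; c=big(k,roi)
        print(circ_world(n,c,.055),cv2.fitEllipse(c)); print(circ_world(n,c,.055,lambda P:P[:,0]<.47))
# cup rim by crop readings in scene: left 126 right 278, top 100, bottom (front rim) 228
p=(267+202/400*70,278+164/400*70); q=(195+ (613-400)/8,230+193/8)
print(p,q,tri(q,p),plane("scene",p,.055),plane("top",q,.055))
```

```text
(array([0.4581, 0.2505]), np.float64(0.031)) ((220.80148315429688, 253.12640380859375), (22.19291877746582, 22.675050735473633), 15.826464653015137)
(array([0.4576, 0.2502]), np.float64(0.0308))
(302.35, 306.7) (221.625, 254.125) (array([0.45515565, 0.24990792, 0.04579781]), np.float64(0.0015930333964620659)) [0.45057257 0.25483681 0.055     ] [0.45508579 0.24815667 0.055     ]
```

Run:
```python
from h import *
print("ring tri",tri((223.13,255.5),(302.05,319.92)),"lid",tri((282.26,249.13),(334.85,265.72)),"press disc",tri((334.62,240.17),(356.25,223.47)))
def proj(n,P):
    c=cal[n];T=np.linalg.inv(c["world_from_camera"]);q=T[:3,:3]@P+T[:3,3]
    return cv2.projectPoints(np.array([[q[0],-q[1],-q[2]]]),np.zeros(3),np.zeros(3),c["intrinsics"],c["distortion"])[0][0,0]
R=tri((223.13,255.5),(302.05,319.92))[0]
for dz in(.05,.045,0): print(dz,proj("top",R+[0,0,dz]).round(2),proj("scene",R+[0,0,dz]).round(2))
s=cv2.imread("pics/s5.png"); h,sa,v=cv2.split(cv2.cvtColor(s,cv2.COLOR_BGR2HSV))
print("cols 275..320 rows 292..328; sat>75 -> #, else gray digit")
for y in range(292,334): print(y,''.join('#' if sa[y,x]>75 else str(min(9,v[y,x]//26)) for x in range(275,325)))
```

```text
ring tri (array([0.45492605, 0.25538541, 0.00210243]), np.float64(0.001546170201401466)) lid (array([0.46893431, 0.08447572, 0.00153226]), np.float64(0.001401693019810592)) press disc (array([ 0.49098065, -0.06827885,  0.00204038]), np.float64(0.001584906024651411))
0.05 [219.25 254.34] [300.56 306.81]
0.045 [219.67 254.48] [300.68 308.16]
0 [223.24 255.75] [301.71 319.85]
cols 275..320 rows 292..328; sat>75 -> #, else gray digit
292 77777777777777777777777777777777777877777777777777
293 77777777777777777777777777777777777777777777777777
294 77777777777787777777777777777777777777777777777777
295 77777777777777777777777776666677777777777777777777
296 77777777777777777777766555555555667777777777777777
297 77777777777777777776554444444444456666667777777777
298 77777777777777776655444444444444445566556677777777
299 777777777777777665444444444444444444566##567777777
300 7776677778777776654444444444444444444665###6677777
301 7766667777877776654444444444444444444566####567777
302 7765556667777776644443444444444443433466#####56777
303 77544556667777765433433344444444444334665######677
304 77
[... 943 characters left out ...]
####66###4333334333333333###############
322 65#############6####43333333333333################
323 76###################433333333334#################
324 76#############56######44333444###################
325 765#############5#################################
326 765###############################################
327 776###############6###############################
328 7765###############5##############################
329 77665###########################65###############5
330 777665#################5######6#################56
331 777766#########################################566
332 7777765#######################################5667
333 77777765#####################################56677
```

Relative to the ring (top (223.1,255.5), scene (302,319.9)), the cup appears a few mm off: the rim in top is at (221.0,253.5) where (219.3,254.3) is expected if coaxial. I go back, regrip and nudge it.

{"api": "send_rows", "payload": {"plan": [[[0, 0, 0, 0, -0.05, 0, 0.95], [0, 0, 0, 0, -0.12, 0, 0.95], [0, 0, 0, 0, -0.18, 0, 0.95], [0, 0, 0, 0, -0.18, 0, 0.95], [0, 0, 0, 0, -0.18, 0, 0.95], [0, 0, 0, 0, -0.18, 0, 0.95], [0, 0, 0, 0, -0.18, 0, 0.95], [0, 0, 0, -0.018, -0.18, 0, 0.95], [0, 0, 0, 0, -0.18, 0, 0.95], [0, 0, 0, 0, -0.18, 0, 0.95], [0, 0, 0, 0, -0.18, 0, 0.95], [0, 0, 0, 0, -0.18, 0, 0.95], [0, 0, 0, 0, -0.18, 0, 0.95], [0, 0, 0, 0, -0.11, 0, 0.95], [0, 0, 0, 0, -0.055, 0, 0.95], [0, 0, 0, 0, 0, 0, 0.95], [0, 0, 0, 0, 0, 0, 0.95]]]}}

```text
clock: 11.75
position: [0.4552, 0.2516, 0.1762]
ee_rot: [1.0, 0.002, -0.0, 0.0]
ft_force: [-0.5, -0.3, -0.3]
grip_width: 0.951
grasp_force: 0.0
```

{"api": "send_rows", "payload": {"plan": [[[0, 0, 0, 0, 0, 0.05, 0.95], [0, 0, 0, 0, 0, 0.1, 0.95], [0, 0, 0, 0, 0, 0.1, 0.95], [0, 0, 0, 0, 0, 0.1, 0.95], [0, 0, 0, 0, 0, 0.1, 0.95], [0, 0, 0, 0, 0, 0.1, 0.95], [0, 0, 0, 0, 0, 0.06, 0.95], [0, 0, 0, 0, 0, 0.03, 0.95], [0, 0, 0, 0, 0, 0, 0.95], [0, 0, 0, 0, 0, 0, 0.8], [0, 0, 0, 0, 0, 0, 0.75], [0, 0, 0, 0, 0, 0, 0.7], [0, 0, 0, 0, 0, 0, 0.65], [0, 0, 0, 0, 0, 0, 0.6], [0, 0, 0, 0, 0, 0, 0.6], [0, 0, 0, 0, 0, 0, 0.6]]], "squeeze": 25}}

```text
clock: 13.08
position: [0.4575, 0.251, 0.0497]
ee_rot: [1.0, 0.001, 0.001, -0.0]
ft_force: [-0.2, 0.3, 5.7]
grip_width: 0.689
grasp_force: 25.6
```

Lift 4 mm, shift −2.5 mm in x and +4.5 mm in y, lower and release softly.

{"api": "send_rows", "payload": {"plan": [[[0, 0, 0, 0, 0, -0.01, 0.6], [0, 0, 0, 0, 0, -0.02, 0.6], [0, 0, 0, 0, 0, 0, 0.6], [0, 0, 0, -0.006, -0.01, 0, 0.6], [0, 0, 0, -0.006, -0.012, 0, 0.6], [0, 0, 0, 0, 0, 0, 0.6], [0, 0, 0, 0, 0, 0.015, 0.6], [0, 0, 0, 0, 0, 0.01, 0.6], [0, 0, 0, 0, 0, 0.005, 0.6], [0, 0, 0, 0, 0, 0, 0.6], [0, 0, 0, 0, 0, 0, 0.6]]]}}

```text
clock: 14.0
position: [0.4551, 0.2551, 0.0495]
ee_rot: [1.0, 0.0, 0.001, -0.0]
ft_force: [-2.3, -2.5, 15.1]
grip_width: 0.69
grasp_force: 28.0
```

{"api": "send_rows", "payload": {"plan": [[[0, 0, 0, 0, 0, 0, 0.71], [0, 0, 0, 0, 0, 0, 0.74], [0, 0, 0, 0, 0, 0, 0.8], [0, 0, 0, 0, 0, 0, 0.86], [0, 0, 0, 0, 0, 0, 0.92], [0, 0, 0, 0, 0, 0, 0.92], [0, 0, 0, 0, 0, -0.03, 0.92], [0, 0, 0, 0, 0, -0.06, 0.92], [0, 0, 0, 0, 0, -0.1, 0.92], [0, 0, 0, 0, 0, -0.1, 0.92], [0, 0, 0, 0, 0, -0.1, 0.92], [0, 0, 0, 0, 0, -0.1, 0.92], [0, 0, 0, 0, 0, -0.1, 0.92], [0, 0, 0, 0, 0, -0.06, 0.92]]]}}

```text
clock: 15.17
position: [0.4546, 0.2554, 0.1815]
ee_rot: [1.0, 0.001, 0.001, -0.001]
ft_force: [0.2, 0.3, 0.9]
grip_width: 0.921
grasp_force: 0.0
```

{"api": "send_rows", "payload": {"plan": [[[0, 0, 0, 0, 0.05, 0, 1], [0, 0, 0, 0, 0.12, 0, 1], [0, 0, 0, 0, 0.18, 0, 1], [0, 0, 0, 0, 0.18, 0, 1], [0, 0, 0, 0, 0.18, 0, 1], [0, 0, 0, 0, 0.18, 0, 1], [0, 0, 0, 0, 0.18, 0, 1], [0, 0, 0, 0.03, 0.18, 0, 1], [0, 0, 0, 0, 0.18, 0, 1], [0, 0, 0, 0, 0.18, 0, 1], [0, 0, 0, 0, 0.18, 0, 1], [0, 0, 0, 0, 0.18, 0, 1], [0, 0, 0, 0, 0.18, 0, 1], [0, 0, 0, 0, 0.12, 0, 1], [0, 0, 0, 0, 0.07, 0, 1], [0, 0, 0, 0, 0, 0, 1], [0, 0, 0, 0, 0, 0, 1]]]}}

```text
clock: 16.58
position: [0.4601, -0.2129, 0.1778]
ee_rot: [1.0, 0.0, -0.0, -0.0]
ft_force: [-0.4, 0.8, -0.4]
grip_width: 0.998
grasp_force: 0.0
```

Run:
```python
from h import *
s=optics.camera("scene")[:,:,::-1];t=optics.camera("top")[:,:,::-1]
cv2.imwrite("pics/s6.png",s);cv2.imwrite("pics/t6.png",t)
cv2.imwrite("pics/c6.png",np.hstack([cv2.resize(s[278:348,267:337],(400,400),interpolation=2),cv2.resize(t[230:280,195:245],(400,400),interpolation=2)]))
print(get_obs()["position"])
for f in("5","6"):
    t=cv2.imread(f"pics/t{f}.png");s=cv2.imread(f"pics/s{f}.png")
    sa=cv2.cvtColor(t,cv2.COLOR_BGR2HSV)[:,:,1]; m=(sa<75).astype(np.uint8)
    k=np.zeros_like(m);k[229:270,200:245]=cv2.morphologyEx(m[229:270,200:245],cv2.MORPH_OPEN,cv2.getStructuringElement(cv2.MORPH_ELLIPSE,(13,13))); c=big(k,(205,237,240,270))
    q=cv2.fitEllipse(c)[0]; print(f,"top rim",q,circ_world("top",c,.055), cv2.boundingRect(c))
    sa=cv2.cvtColor(s,cv2.COLOR_BGR2HSV)[:,:,1]
    for y in (304,308,312,316,320,322,323,324,325): 
        x=np.where(sa[y,288:320]<75)[0]+288; print(y,x.min() if len(x) else 0,x.max() if len(x) else 0,end='; ')
    print()
```

```text
[ 0.4606622  -0.21155231  0.17810849]
5 top rim (220.80148315429688, 253.12640380859375) (array([0.4581, 0.2505]), np.float64(0.031)) (210, 241, 23, 25)
304 288 315; 308 288 315; 312 288 313; 316 290 313; 320 289 309; 322 290 308; 323 296 307; 324 290 305; 325 291 291; 
6 top rim (219.11593627929688, 254.10305786132812) (array([0.4555, 0.2551]), np.float64(0.0311)) (208, 242, 23, 24)
304 288 315; 308 288 315; 312 288 314; 316 289 313; 320 289 314; 322 290 310; 323 294 309; 324 290 308; 325 291 307;
```

View pics/c6.png

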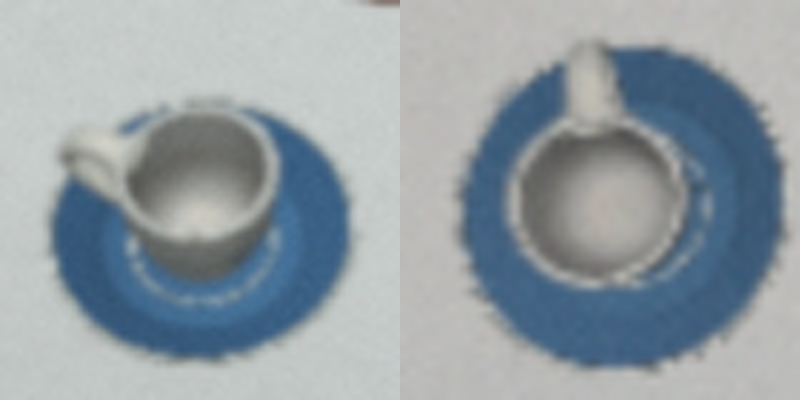

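The cup rim in top now fits at (219.1,254.1), coaxial with the ring to within 0.5 mm. On to the filter.

{"api": "send_rows", "payload": {"plan": [[[0, 0, 0, 0, 0.002, 0.05, 1], [0, 0, 0, 0, 0, 0.1, 1], [0, 0, 0, 0, 0, 0.1, 1], [0, 0, 0, 0, 0, 0.1, 1], [0, 0, 0, 0, 0, 0.1, 1], [0, 0, 0, 0, 0, 0.1, 1], [0, 0, 0, 0, 0, 0.08, 1], [0, 0, 0, 0, 0, 0.05, 1], [0, 0, 0, 0, 0, 0.015, 1], [0, 0, 0, 0, 0, 0, 1], [0, 0, 0, 0, 0, 0, 0.85], [0, 0, 0, 0, 0, 0, 0.75], [0, 0, 0, 0, 0, 0, 0.65], [0, 0, 0, 0, 0, 0, 0.55], [0, 0, 0, 0, 0, 0, 0.5], [0, 0, 0, 0, 0, 0, 0.5], [0, 0, 0, 0, 0, 0, 0.5], [0, 0, 0, 0, 0, 0, 0.5]]]}}

```text
clock: 18.18
position: [0.4613, -0.2139, 0.0406]
ee_rot: [1.0, 0.0, 0.001, 0.0]
ft_force: [-1.1, 1.3, 5.0]
grip_width: 0.694
grasp_force: 26.3
```

{"api": "send_rows", "payload": {"plan": [[[0, 0, 0, 0, 0, -0.03, 0.5], [0, 0, 0, 0, 0, -0.07, 0.5], [0, 0, 0, 0, 0, -0.1, 0.5], [0, 0, 0, 0, 0, -0.1, 0.5], [0, 0, 0, 0, 0, -0.1, 0.5], [0, 0, 0, 0, 0, -0.1, 0.5], [0, 0, 0, 0, 0, -0.1, 0.5], [0, 0, 0, 0, 0, -0.07, 0.5], [0, 0, 0, 0, 0, -0.03, 0.5], [0, 0, 0, 0, 0, 0, 0.5]]]}}

```text
clock: 19.02
position: [0.4612, -0.214, 0.1811]
ee_rot: [1.0, 0.0, 0.001, 0.001]
ft_force: [-0.6, -0.2, -0.9]
grip_width: 0.692
grasp_force: 27.3
```

{"api": "send_rows", "payload": {"plan": [[[0, 0, 0, 0, -0.05, 0, 0.5], [0, 0, 0, 0, -0.12, 0, 0.5], [0, 0, 0, 0, -0.18, 0, 0.5], [0, 0, 0, 0, -0.18, 0, 0.5], [0, 0, 0, 0, -0.18, 0, 0.5], [0, 0, 0, 0, -0.18, 0, 0.5], [0, 0, 0, 0, -0.18, 0, 0.5], [0, 0, 0, -0.03, -0.18, 0, 0.5], [0, 0, 0, 0, -0.18, 0, 0.5], [0, 0, 0, 0, -0.18, 0, 0.5], [0, 0, 0, 0, -0.18, 0, 0.5], [0, 0, 0, 0, -0.18, 0, 0.5], [0, 0, 0, 0, -0.18, 0, 0.5], [0, 0, 0, 0, -0.12, 0, 0.5], [0, 0, 0, 0, -0.076, 0, 0.5], [0, 0, 0, 0, 0, 0, 0.5], [0, 0, 0, 0, 0, 0, 0.5], [0, 0, 0, 0, 0, 0, 0.5]]]}}

```text
clock: 20.52
position: [0.4536, 0.2547, 0.1784]
ee_rot: [1.0, 0.0, -0.001, 0.001]
ft_force: [0.7, -0.8, -1.6]
grip_width: 0.694
grasp_force: 27.3
```

Run:
```python
from h import *
s=optics.camera("scene")[:,:,::-1];t=optics.camera("top")[:,:,::-1]
cv2.imwrite("pics/c7.png",np.hstack([cv2.resize(s[235:335,252:352],(400,400),interpolation=2),cv2.resize(t[215:295,183:263],(400,400),interpolation=2)]))
o=get_obs();print(o["position"],o["ft_force"])
```

```text
[0.45408007 0.2542698  0.17884117] [ 0.41998689 -0.61836973 -0.66488325]
```

View pics/c7.png

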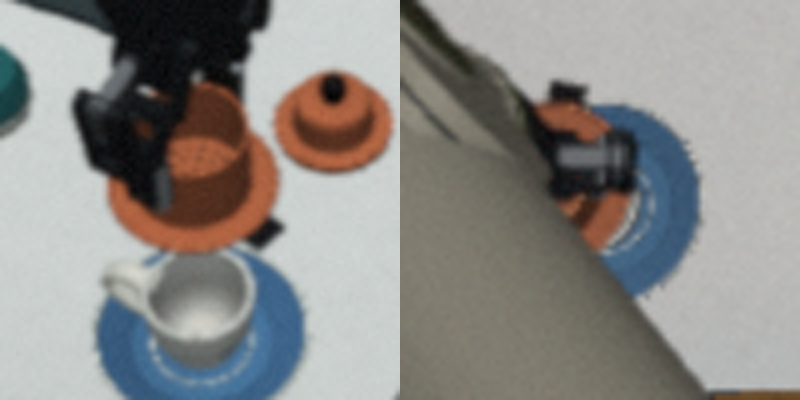

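The filter is held level above the cup (scene crop filter (195,150), cup (200,300)). I lower it.

{"api": "send_rows", "payload": {"plan": [[[0, 0, 0, 0.002, -0.004, 0.05, 0.5], [0, 0, 0, 0, 0, 0.1, 0.5], [0, 0, 0, 0, 0, 0.1, 0.5], [0, 0, 0, 0, 0, 0.06, 0.5], [0, 0, 0, 0, 0, 0.04, 0.5], [0, 0, 0, 0, 0, 0.03, 0.5], [0, 0, 0, 0, 0, 0.02, 0.5], [0, 0, 0, 0, 0, 0.02, 0.5], [0, 0, 0, 0, 0, 0.01, 0.5], [0, 0, 0, 0, 0, 0, 0.5], [0, 0, 0, 0, 0, 0, 0.5], [0, 0, 0, 0, 0, 0, 0.5]]]}}

```text
clock: 21.62
position: [0.4548, 0.2564, 0.0937]
ee_rot: [1.0, 0.0, 0.0, -0.0]
ft_force: [0.1, 0.1, -1.4]
grip_width: 0.693
grasp_force: 27.3
```

{"api": "send_rows", "payload": {"plan": [[[0, 0, 0, 0, 0, 0.008, 0.5], [0, 0, 0, 0, 0, 0.006, 0.5], [0, 0, 0, 0, 0, 0.005, 0.5], [0, 0, 0, 0, 0, 0, 0.5], [0, 0, 0, 0, 0, 0, 0.5]]]}}

```text
clock: 22.03
position: [0.4545, 0.2563, 0.0895]
ee_rot: [1.0, 0.0, -0.0, 0.0]
ft_force: [0.4, 0.5, -1.0]
grip_width: 0.693
grasp_force: 27.4
```

{"api": "send_rows", "payload": {"plan": [[[0, 0, 0, 0, 0, 0.004, 0.5], [0, 0, 0, 0, 0, 0.004, 0.5], [0, 0, 0, 0, 0, 0, 0.5], [0, 0, 0, 0, 0, 0, 0.5]]]}}

```text
clock: 22.37
position: [0.455, 0.2564, 0.089]
ee_rot: [1.0, 0.0, 0.001, 0.0]
ft_force: [-1.4, -2.7, 11.3]
grip_width: 0.693
grasp_force: 28.3
```

{"api": "send_rows", "payload": {"plan": [[[0, 0, 0, 0, 0, -0.003, 0.5], [0, 0, 0, 0, 0, 0, 0.7], [0, 0, 0, 0, 0, 0, 0.73], [0, 0, 0, 0, 0, 0, 0.77], [0, 0, 0, 0, 0, 0, 0.82], [0, 0, 0, 0, 0, 0, 0.88], [0, 0, 0, 0, 0, 0, 0.92], [0, 0, 0, 0, 0, 0, 0.92], [0, 0, 0, 0, 0, -0.03, 0.92], [0, 0, 0, 0, 0, -0.06, 0.92], [0, 0, 0, 0, 0, -0.1, 0.92], [0, 0, 0, 0, 0, -0.1, 0.92], [0, 0, 0, 0, 0, -0.1, 0.92], [0, 0, 0, 0, 0, -0.06, 0.92], [0, 0, 0, 0, 0, 0, 0.92]]]}}

```text
clock: 23.62
position: [0.4557, 0.2572, 0.1818]
ee_rot: [1.0, 0.0, 0.002, -0.001]
ft_force: [0.8, -0.2, 0.5]
grip_width: 0.922
grasp_force: 0.0
```

{"api": "send_rows", "payload": {"plan": [[[0, 0, 0, 0, 0.05, 0, 0.7], [0, 0, 0, 0, 0.12, 0, 0.6], [0, 0, 0, 0.03, 0.17, 0, 0.6], [0, 0, 0, 0.03, 0.17, 0, 0.6], [0, 0, 0, 0.03, 0.17, 0, 0.6], [0, 0, 0, 0.03, 0.17, 0, 0.6], [0, 0, 0, 0.03, 0.17, 0, 0.6], [0, 0, 0, 0.028, 0.17, 0, 0.6], [0, 0, 0, 0, 0.17, 0, 0.6], [0, 0, 0, 0, 0.15, 0, 0.6], [0, 0, 0, 0, 0.08, 0, 0.6], [0, 0, 0, 0, 0.03, 0, 0.6], [0, 0, 0, 0, 0, 0, 0.6], [0, 0, 0, 0, 0, 0, 0.6]]]}}

```text
clock: 24.78
position: [0.49, -0.0668, 0.1779]
ee_rot: [1.0, 0.001, -0.0, -0.0]
ft_force: [0.0, 0.2, -0.2]
grip_width: 0.598
grasp_force: 0.0
```

Run:
```python
from h import *
s=optics.camera("scene")[:,:,::-1];t=optics.camera("top")[:,:,::-1]
cv2.imwrite("pics/s8.png",s);cv2.imwrite("pics/t8.png",t)
cv2.imwrite("pics/c8.png",np.hstack([cv2.resize(s[265:345,262:342],(400,400),interpolation=2),cv2.resize(t[230:280,195:245],(400,400),interpolation=2)]))
print(get_obs()["position"])
m=masks(t); c=big(m["cu"],(195,230,250,280)); print("brim",circ_world("top",c,.0575),cv2.fitEllipse(c))
h,sa,v=cv2.split(cv2.cvtColor(t,cv2.COLOR_BGR2HSV)); a=big((sa>40)&(h>85)&(h<120),(195,230,250,285));
h,sa,v=cv2.split(cv2.cvtColor(s,cv2.COLOR_BGR2HSV)); b=big((sa>40)&(h>85)&(h<120),(265,285,340,350));
print("saucer",circ_world("top",a,.013),circ_world("scene",b,.013))
```

```text
[ 0.49028846 -0.06598539  0.17826806]
brim (array([0.4553, 0.2541]), np.float64(0.042)) ((219.278564453125, 254.12887573242188), (29.221696853637695, 31.646278381347656), 30.13393783569336)
saucer (array([0.4554, 0.2569]), np.float64(0.052)) (array([0.4521, 0.2585]), np.float64(0.0484))
```

View pics/c8.png

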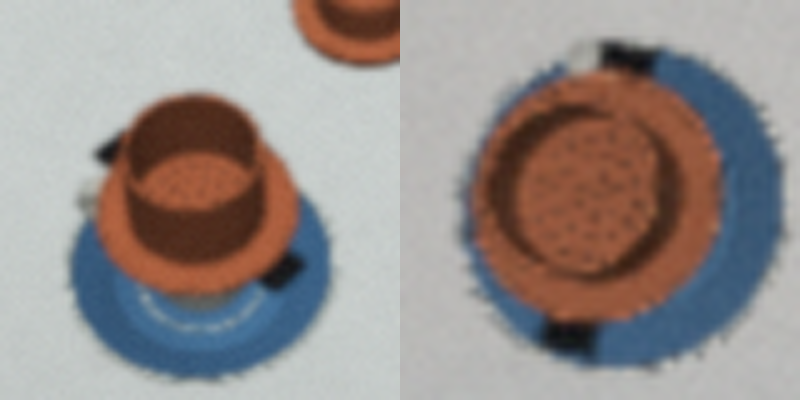

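The filter sits level on the cup: in top its brim is at (219.3,254.1), within 1 mm of the cup. Now the press.

{"api": "send_rows", "payload": {"plan": [[[0, 0, 0, 0.003, 0.007, 0.05, 0.6], [0, 0, 0, 0, 0, 0.1, 0.6], [0, 0, 0, 0, 0, 0.1, 0.6], [0, 0, 0, 0, 0, 0.1, 0.6], [0, 0, 0, 0, 0, 0.1, 0.6], [0, 0, 0, 0, 0, 0.08, 0.6], [0, 0, 0, 0, 0, 0.05, 0.6], [0, 0, 0, 0, 0, 0.03, 0.6], [0, 0, 0, 0, 0, 0, 0.5], [0, 0, 0, 0, 0, 0, 0.4], [0, 0, 0, 0, 0, 0, 0.33], [0, 0, 0, 0, 0, 0, 0.28], [0, 0, 0, 0, 0, 0, 0.24], [0, 0, 0, 0, 0, 0, 0.2], [0, 0, 0, 0, 0, 0, 0.16], [0, 0, 0, 0, 0, 0, 0.1], [0, 0, 0, 0, 0, 0, 0.1], [0, 0, 0, 0, 0, 0, 0.1], [0, 0, 0, 0, 0, 0, 0.1]]]}}

```text
clock: 26.47
position: [0.4911, -0.0691, 0.0566]
ee_rot: [1.0, 0.0, 0.0, 0.0]
ft_force: [0.5, -0.2, 1.1]
grip_width: 0.138
grasp_force: 24.4
```

{"api": "send_rows", "payload": {"plan": [[[0, 0, 0, 0, 0, -0.03, 0.1], [0, 0, 0, 0, 0, -0.07, 0.1], [0, 0, 0, 0, 0, -0.1, 0.1], [0, 0, 0, 0, 0, -0.1, 0.1], [0, 0, 0, 0, 0, -0.1, 0.1], [0, 0, 0, 0, 0, -0.1, 0.1], [0, 0, 0, 0, 0, -0.1, 0.1], [0, 0, 0, 0, 0, -0.08, 0.1], [0, 0, 0, 0, 0, -0.04, 0.1], [0, 0, 0, 0, 0, 0, 0.1]]]}}

```text
clock: 27.3
position: [0.4918, -0.0691, 0.2023]
ee_rot: [1.0, 0.0, 0.001, 0.0]
ft_force: [1.0, 0.8, 0.0]
grip_width: 0.135
grasp_force: 24.4
```

{"api": "send_rows", "payload": {"plan": [[[0, 0, 0, 0, -0.03, 0, 0.1], [0, 0, 0, 0, -0.07, 0, 0.1], [0, 0, 0, 0, -0.12, 0, 0.1], [0, 0, 0, -0.03, -0.14, 0, 0.1], [0, 0, 0, -0.03, -0.14, 0, 0.1], [0, 0, 0, -0.03, -0.14, 0, 0.1], [0, 0, 0, -0.03, -0.14, 0, 0.1], [0, 0, 0, -0.03, -0.14, 0, 0.1], [0, 0, 0, -0.03, -0.14, 0, 0.1], [0, 0, 0, 0, -0.14, 0, 0.1], [0, 0, 0, 0, -0.14, 0, 0.1], [0, 0, 0, 0, -0.125, 0, 0.1], [0, 0, 0, 0, -0.08, 0, 0.1], [0, 0, 0, 0, -0.05, 0, 0.1], [0, 0, 0, 0, -0.02, 0, 0.1], [0, 0, 0, 0, 0, 0, 0.1], [0, 0, 0, 0, 0, 0, 0.1], [0, 0, 0, 0, 0, 0, 0.1]]]}}

```text
clock: 28.8
position: [0.455, 0.2526, 0.2002]
ee_rot: [1.0, -0.0, -0.0, 0.0]
ft_force: [-0.7, -0.2, 0.2]
grip_width: 0.137
grasp_force: 24.4
```

Run:
```python
from h import *
s=optics.camera("scene")[:,:,::-1];t=optics.camera("top")[:,:,::-1]
cv2.imwrite("pics/c9.png",np.hstack([cv2.resize(s[225:325,252:352],(400,400),interpolation=2),cv2.resize(t[215:295,183:263],(400,400),interpolation=2)]))
o=get_obs();print(o["position"],o["ft_force"])
```

```text
[0.45501514 0.25282213 0.20044926] [ 0.01435565  0.3098104  -0.87149392]
```

View pics/c9.png

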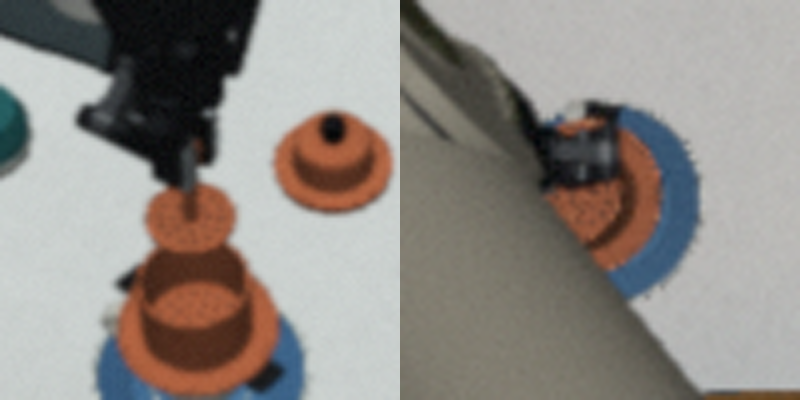

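The press hangs upright above the filter (scene crop disc (190,217), chamber (195,290)). I lower it.

{"api": "send_rows", "payload": {"plan": [[[0, 0, 0, 0, -0.007, 0.03, 0.1], [0, 0, 0, 0, -0.006, 0.07, 0.1], [0, 0, 0, 0, 0, 0.07, 0.1], [0, 0, 0, 0, 0, 0.06, 0.1], [0, 0, 0, 0, 0, 0.05, 0.1], [0, 0, 0, 0, 0, 0.04, 0.1], [0, 0, 0, 0, 0, 0.03, 0.1], [0, 0, 0, 0, 0, 0.03, 0.1], [0, 0, 0, 0, 0, 0.02, 0.1], [0, 0, 0, 0, 0, 0, 0.1], [0, 0, 0, 0, 0, 0, 0.1], [0, 0, 0, 0, 0, 0, 0.1]]]}}

```text
clock: 29.9
position: [0.4549, 0.2567, 0.1209]
ee_rot: [1.0, 0.0, 0.0, -0.0]
ft_force: [0.5, 0.3, -0.2]
grip_width: 0.138
grasp_force: 24.4
```

{"api": "send_rows", "payload": {"plan": [[[0, 0, 0, 0, 0, 0.01, 0.1], [0, 0, 0, 0, 0, 0.01, 0.1], [0, 0, 0, 0, 0, 0.006, 0.1], [0, 0, 0, 0, 0, 0.004, 0.1], [0, 0, 0, 0, 0, 0, 0.1], [0, 0, 0, 0, 0, 0, 0.1]]]}}

```text
clock: 30.4
position: [0.4547, 0.2565, 0.1145]
ee_rot: [1.0, 0.0, -0.0, 0.0]
ft_force: [1.3, 0.1, -0.2]
grip_width: 0.137
grasp_force: 24.4
```

{"api": "send_rows", "payload": {"plan": [[[0, 0, 0, 0, 0, 0.004, 0.1], [0, 0, 0, 0, 0, 0.003, 0.1], [0, 0, 0, 0, 0, 0, 0.1], [0, 0, 0, 0, 0, 0, 0.1]]]}}

```text
clock: 30.73
position: [0.4551, 0.2568, 0.1136]
ee_rot: [1.0, 0.001, 0.001, -0.0]
ft_force: [0.0, -0.2, 5.4]
grip_width: 0.14
grasp_force: 24.6
```

{"api": "send_rows", "payload": {"plan": [[[0, 0, 0, 0, 0, 0, 0.16], [0, 0, 0, 0, 0, 0, 0.19], [0, 0, 0, 0, 0, 0, 0.22], [0, 0, 0, 0, 0, 0, 0.22], [0, 0, 0, 0, 0, 0, 0.22], [0, 0, 0, 0, 0, -0.01, 0.22], [0, 0, 0, 0, 0, -0.03, 0.22], [0, 0, 0, 0, 0, -0.06, 0.25], [0, 0, 0, 0, 0, -0.1, 0.4], [0, 0, 0, 0, 0, -0.1, 0.6], [0, 0, 0, 0, 0, -0.1, 0.6], [0, 0, 0, 0, 0, -0.06, 0.6], [0, 0, 0, 0, 0, 0, 0.6]]]}}

```text
clock: 31.82
position: [0.4558, 0.2574, 0.2084]
ee_rot: [1.0, 0.0, 0.002, -0.001]
ft_force: [-0.3, -0.4, 0.0]
grip_width: 0.603
grasp_force: 0.0
```

{"api": "send_rows", "payload": {"plan": [[[0, 0, 0, 0, 0.04, 0, 0.6], [0, 0, 0, 0.01, 0.1, 0, 0.6], [0, 0, 0, 0.02, 0.14, 0, 0.6], [0, 0, 0, 0.02, 0.15, 0, 0.6], [0, 0, 0, 0.015, 0.15, 0, 0.6], [0, 0, 0, 0, 0.14, 0, 0.6], [0, 0, 0, 0, 0.1, 0, 0.6], [0, 0, 0, 0, 0.04, 0, 0.6], [0, 0, 0, 0, 0, 0, 0.6], [0, 0, 0, 0, 0, 0, 0.6]]]}}

```text
clock: 32.65
position: [0.4675, 0.085, 0.2046]
ee_rot: [1.0, 0.0, -0.0, -0.0]
ft_force: [0.4, -0.4, -0.5]
grip_width: 0.596
grasp_force: 0.0
```

Run:
```python
from h import *
s=optics.camera("scene")[:,:,::-1];t=optics.camera("top")[:,:,::-1]
cv2.imwrite("pics/s10.png",s);cv2.imwrite("pics/t10.png",t)
cv2.imwrite("pics/c10.png",np.hstack([cv2.resize(s[255:335,262:342],(400,400),interpolation=2),cv2.resize(t[230:280,195:245],(400,400),interpolation=2)]))
print(get_obs()["position"])
m=masks(t); c=big(m["cu"],(195,230,250,280)); print("brim",circ_world("top",c,.0575),cv2.fitEllipse(c))
```

```text
[0.46756955 0.08607157 0.20486974]
brim (array([0.4539, 0.2582]), np.float64(0.0393)) ((217.5349884033203, 254.72621154785156), (25.836301803588867, 31.809871673583984), 171.39939880371094)
```

View pics/c10.png

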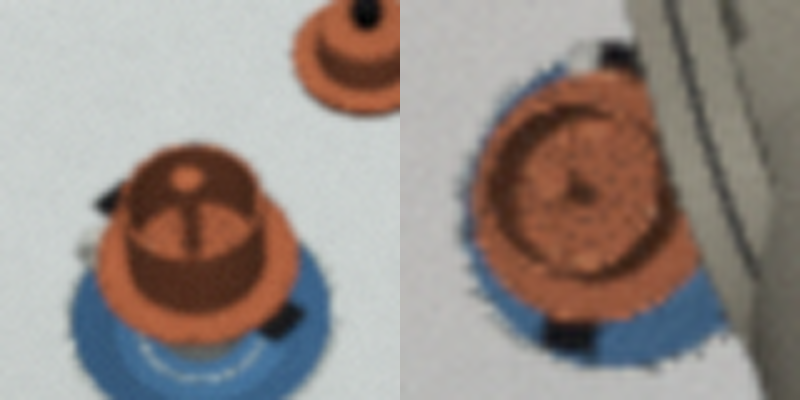

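The press stands upright in the chamber (scene crop grip (185,180)), and the filter hasn't moved. Next, the lid.

{"api": "send_rows", "payload": {"plan": [[[0, 0, 0, 0.004, 0.003, 0.05, 0.6], [0, 0, 0, 0, 0, 0.1, 0.6], [0, 0, 0, 0, 0, 0.1, 0.6], [0, 0, 0, 0, 0, 0.1, 0.6], [0, 0, 0, 0, 0, 0.1, 0.6], [0, 0, 0, 0, 0, 0.1, 0.6], [0, 0, 0, 0, 0, 0.1, 0.6], [0, 0, 0, 0, 0, 0.08, 0.6], [0, 0, 0, 0, 0, 0.05, 0.5], [0, 0, 0, 0, 0, 0.008, 0.4], [0, 0, 0, 0, 0, 0, 0.34], [0, 0, 0, 0, 0, 0, 0.3], [0, 0, 0, 0, 0, 0, 0.26], [0, 0, 0, 0, 0, 0, 0.22], [0, 0, 0, 0, 0, 0, 0.18], [0, 0, 0, 0, 0, 0, 0.12], [0, 0, 0, 0, 0, 0, 0.12], [0, 0, 0, 0, 0, 0, 0.12], [0, 0, 0, 0, 0, 0, 0.12]]]}}

```text
clock: 34.33
position: [0.4692, 0.084, 0.0483]
ee_rot: [1.0, 0.0, 0.001, 0.0]
ft_force: [-1.1, -0.4, 6.4]
grip_width: 0.171
grasp_force: 24.3
```

{"api": "send_rows", "payload": {"plan": [[[0, 0, 0, 0, 0, -0.03, 0.12], [0, 0, 0, 0, 0, -0.07, 0.12], [0, 0, 0, 0, 0, -0.1, 0.12], [0, 0, 0, 0, 0, -0.1, 0.12], [0, 0, 0, 0, 0, -0.1, 0.12], [0, 0, 0, 0, 0, -0.1, 0.12], [0, 0, 0, 0, 0, -0.1, 0.12], [0, 0, 0, 0, 0, -0.1, 0.12], [0, 0, 0, 0, 0, -0.05, 0.12], [0, 0, 0, 0, 0, -0.02, 0.12], [0, 0, 0, 0, 0, 0, 0.12]]]}}

```text
clock: 35.25
position: [0.4689, 0.0839, 0.202]
ee_rot: [1.0, 0.0, 0.001, 0.0]
ft_force: [0.6, 0.8, -1.4]
grip_width: 0.17
grasp_force: 24.6
```

{"api": "send_rows", "payload": {"plan": [[[0, 0, 0, 0, -0.03, 0, 0.12], [0, 0, 0, 0, -0.07, 0, 0.12], [0, 0, 0, -0.02, -0.11, 0, 0.12], [0, 0, 0, -0.02, -0.12, 0, 0.12], [0, 0, 0, -0.02, -0.12, 0, 0.12], [0, 0, 0, -0.011, -0.12, 0, 0.12], [0, 0, 0, 0, -0.12, 0, 0.12], [0, 0, 0, 0, -0.09, 0, 0.12], [0, 0, 0, 0, -0.05, 0, 0.12], [0, 0, 0, 0, -0.027, 0, 0.12], [0, 0, 0, 0, 0, 0, 0.12], [0, 0, 0, 0, 0, 0, 0.12], [0, 0, 0, 0, 0, 0, 0.12], [0, 0, 0, 0, 0, 0, 0.12]]]}}

```text
clock: 36.42
position: [0.4546, 0.2542, 0.2014]
ee_rot: [1.0, -0.0, 0.0, 0.0]
ft_force: [-0.6, -0.5, -0.6]
grip_width: 0.169
grasp_force: 24.6
```

Run:
```python
from h import *
s=optics.camera("scene")[:,:,::-1];t=optics.camera("top")[:,:,::-1]
cv2.imwrite("pics/c11.png",np.hstack([cv2.resize(s[225:325,252:352],(400,400),interpolation=2),cv2.resize(t[215:295,183:263],(400,400),interpolation=2)]))
o=get_obs();print(o["position"],o["ft_force"])
```

```text
[0.45454291 0.25450023 0.20152098] [-0.59838883  0.97876011 -0.69017597]
```

View pics/c11.png

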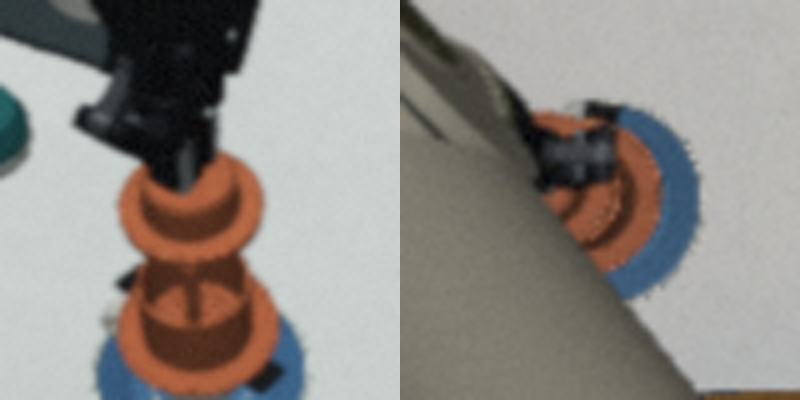

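The lid is level above the filter (scene crop (190,205)). I lower it to just above the chamber rim.

{"api": "send_rows", "payload": {"plan": [[[0, 0, 0, 0, -0.003, 0.03, 0.12], [0, 0, 0, 0, 0, 0.06, 0.12], [0, 0, 0, 0, 0, 0.06, 0.12], [0, 0, 0, 0, 0, 0.05, 0.12], [0, 0, 0, 0, 0, 0.03, 0.12], [0, 0, 0, 0, 0, 0.02, 0.12], [0, 0, 0, 0, 0, 0.01, 0.12], [0, 0, 0, 0, 0, 0, 0.12], [0, 0, 0, 0, 0, 0, 0.12], [0, 0, 0, 0, 0, 0, 0.12]]]}}

```text
clock: 37.35
position: [0.4545, 0.2561, 0.1499]
ee_rot: [1.0, 0.0, 0.0, -0.0]
ft_force: [0.7, -0.7, -0.7]
grip_width: 0.169
grasp_force: 24.6
```

{"api": "send_rows", "payload": {"plan": [[[0, 0, 0, 0, 0, 0.008, 0.12], [0, 0, 0, 0, 0, 0.008, 0.12], [0, 0, 0, 0, 0, 0.008, 0.12], [0, 0, 0, 0, 0, 0.006, 0.12], [0, 0, 0, 0, 0, 0, 0.12], [0, 0, 0, 0, 0, 0, 0.12]]]}}

```text
clock: 37.85
position: [0.4543, 0.2559, 0.1434]
ee_rot: [1.0, 0.0, -0.0, 0.0]
ft_force: [-0.7, 0.4, -1.3]
grip_width: 0.17
grasp_force: 24.6
```

The skirt is past the rim with no contact. A few more mm.

{"api": "send_rows", "payload": {"plan": [[[0, 0, 0, 0, 0, 0.006, 0.12], [0, 0, 0, 0, 0, 0.004, 0.12], [0, 0, 0, 0, 0, 0.003, 0.12], [0, 0, 0, 0, 0, 0, 0.12], [0, 0, 0, 0, 0, 0, 0.12]]]}}

```text
clock: 38.27
position: [0.4544, 0.256, 0.1411]
ee_rot: [1.0, 0.001, 0.0, -0.0]
ft_force: [0.3, -0.2, 1.5]
grip_width: 0.167
grasp_force: 24.7
```

{"api": "send_rows", "payload": {"plan": [[[0, 0, 0, 0, 0, 0.002, 0.12], [0, 0, 0, 0, 0, 0, 0.12], [0, 0, 0, 0, 0, 0, 0.19], [0, 0, 0, 0, 0, 0, 0.22], [0, 0, 0, 0, 0, 0, 0.26], [0, 0, 0, 0, 0, 0, 0.32], [0, 0, 0, 0, 0, 0, 0.32], [0, 0, 0, 0, 0, -0.01, 0.35], [0, 0, 0, 0, 0, -0.03, 0.4], [0, 0, 0, 0, 0, -0.06, 0.5], [0, 0, 0, 0, 0, -0.1, 0.6], [0, 0, 0, 0, 0, -0.1, 0.6], [0, 0, 0, 0, 0, -0.1, 0.6], [0, 0, 0, 0, 0, -0.06, 0.6]]]}}

```text
clock: 39.43
position: [0.4548, 0.2566, 0.2357]
ee_rot: [1.0, 0.001, 0.001, -0.001]
ft_force: [0.4, 0.6, -0.1]
grip_width: 0.598
grasp_force: 0.0
```

{"api": "send_rows", "payload": {"plan": [[[0, 0, 0, 0, 0.05, 0, 0.6], [0, 0, 0, 0, 0.12, 0, 0.6], [0, 0, 0, 0, 0.17, 0, 0.6], [0, 0, 0, 0, 0.17, 0, 0.6], [0, 0, 0, 0, 0.17, 0, 0.6], [0, 0, 0, 0, 0.17, 0, 0.6], [0, 0, 0, 0, 0.17, 0, 0.6], [0, 0, 0, 0, 0.17, 0, 0.6], [0, 0, 0, 0, 0.17, 0, 0.6], [0, 0, 0, 0, 0.15, 0, 0.6], [0, 0, 0, 0, 0.08, 0, 0.6], [0, 0, 0, 0, 0.03, 0, 0.6], [0, 0, 0, 0, 0, 0, 0.6], [0, 0, 0, 0, 0, 0, 0.6]]]}}

```text
clock: 40.6
position: [0.4544, -0.0672, 0.2322]
ee_rot: [1.0, 0.001, -0.0, -0.0]
ft_force: [-0.1, 0.7, 0.4]
grip_width: 0.601
grasp_force: 0.0
```

Run:
```python
from h import *
s=optics.camera("scene")[:,:,::-1];t=optics.camera("top")[:,:,::-1]
cv2.imwrite("pics/s12.png",s);cv2.imwrite("pics/t12.png",t)
cv2.imwrite("pics/c12.png",np.hstack([cv2.resize(s[265:345,262:342],(400,400),interpolation=2),cv2.resize(t[230:280,195:245],(400,400),interpolation=2)]))
o=get_obs();print(o["position"],o["ft_force"])
m=masks(t); c=big(m["cu"],(195,230,250,280)); print("copper outline",circ_world("top",c,.0575),cv2.fitEllipse(c)[:2])
d=np.argwhere(m["dk"][245:262,208:228])[:,::-1].mean(0)+[208,245]; d2=np.argwhere(masks(s)["dk"][275:300,290:312])[:,::-1].mean(0)+[290,275]
print("knob",d,d2,tri(d,d2))
```

```text
[ 0.45460858 -0.06652658  0.23242231] [ 0.51238319  0.7895144  -0.02273088]
copper outline (array([0.4557, 0.2555]), np.float64(0.0428)) ((218.74879455566406, 253.99725341796875), (30.452516555786133, 31.572734832763672))
knob [213. 252.] [299.5 285.2] (array([0.45438349, 0.25424002, 0.12722199]), np.float64(0.0011649661184435275))
```

View pics/c12.png

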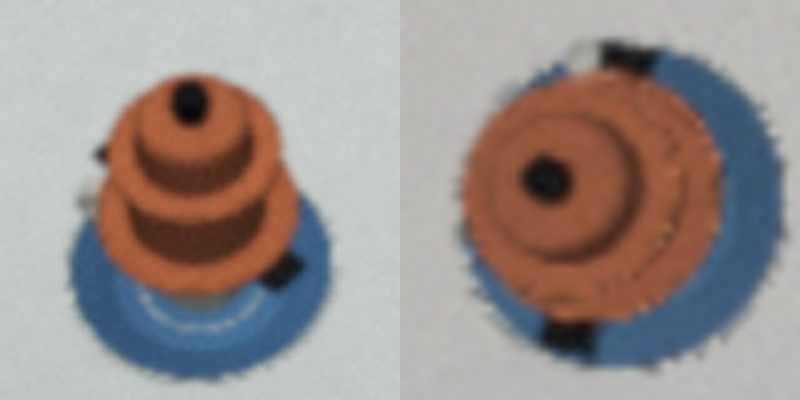

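The lid sits level. The knob triangulates to (0.454, 0.254, 0.127), about 1 mm off the saucer axis and at the seated height allowing for the roughly 3 mm low bias seen earlier. The arm is clear, so I hand in.

```bash
python3 -c "
from workcell import job; print(job.hand_in())"
```

```text
the job is handed in; nothing more can be done
None
```

The cup, filter, press and lid are stacked in order on the saucer, seated and level; the final check put the lid knob within about 1.5 mm of the saucer's axis, and I handed the job in at about 41 s on the robot clock (no verdict was returned).

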